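Unlatch the medicine chest with its forked key

TASK

Unlatch the small kiri medicine chest: take the forked key from its stand, set its fork over the spring bar and gently press the bar's collar sideways, towards the spring housing, until the hasp springs up free. Let the bar ease back slowly under the key, without letting it snap, then hang the key upright in its stand again. Touch the bar and the hasp only with the key, never force the bar hard against its stop, and leave the other things where they are.

Things in the scene. Friction and masses are not known exactly. Their poses are not given: they have to be found in the camera images.
- chest: Fixed pale kiri-wood chest, 150 (x) x 190 (y) x 70 mm high, origin at the centre of its underside, z up. A steel spring-bar catch with a hasp is screwed on its top, square to the chest. Its screws sit in slots: the catch, with all its parts, may sit up to 7 mm either way along y from the nominal marks below; this shift is not measured (feel for it or look).
- collar_mark (a point): Chest axes. Nominal centre of the collar face to be pushed towards +y. The bar's axis runs along y through it, 27 mm above the chest's top. Collar: a disc of 20 mm diameter, 5 mm thick towards +y; behind it, from 18 to 50 mm, the spring housing of 20 mm diameter. Pressing the collar to +y draws the bar out of the hasp.
- gap_mark (a point): Chest axes. Nominal point on the bar's axis, 13 mm before the collar's face (at -y), in the middle of the bare length of bar where the fork goes in from above. The bar is 6 mm in diameter; free length 26 mm from the middle lug to the collar; 22 mm free below the axis. The lug is 18 mm wide, 6 mm thick, and rises 7 mm above the axis.
- lock_mark (a point): Chest axes. Nominal place on the bar's axis where it passes through the eye of the hasp (steel, 6 mm thick in y), 41 mm from the collar's face at -y, between the middle lug and an end lug.
- bar (a joint): Travel of the spring bar in m: 0 at rest, grows as the collar is pushed to +y. It needs 3.5 N to start and 0.35 N more per mm; the bar leaves the hasp at about 8 mm and meets a hard stop at 11 mm (7.4 N). Keep the push below 13 N.
- hasp (a joint): Angle of the hasp in rad: 0 held down by the bar; freed, it springs up by itself, to about 1.1, swinging towards the chest's +x about a hinge 45 mm beyond the bar. It then stays up.
- key: Loose forked key, 70 g, upright. Origin at the middle of the fork's tips, z up to the handle. Two steel prongs 19 mm long, each 5 mm (x) x 4 mm (y), at x = -7.5 and +7.5 mm, leaving a slot 10 mm wide in x; blade above to 28 mm; flange 50 (x) x 34 (y) mm from 28 to 33 mm; wooden handle 20 (x) x 14 (y) mm from 33 to 83 mm, to be gripped across its y faces. It pushes along its own y.
- stand: Fixed wooden key stand, 64 (x) x 56 (y) x 40 mm high, origin at the centre of its underside, z up. A pocket 34 (x) x 18 (y) mm, open at the top, goes down to the table; the key hangs in it by the flange resting on the stand's top, so its tips are 12 mm above the table.
- mortar: White ceramic mortar, 96 mm across, 55 mm high, origin under its centre; leave alone.
- spoon: Aluminium spoon, 150 mm long along its x, lying; leave alone.
- picker: Pill picker, steel with a silicone tip, 102 mm long along its x, 8 mm high; leave alone.
- vial: Clear glass vial with screw cap, 28 mm across, 55 mm high, standing on the chest's top; leave alone.
- tube: Yellow flip-top tablet tube, 33 mm across, 88 mm high, standing; leave alone.
- organiser: White pill organiser, 150 (x) x 36 x 24 mm, lying; leave alone.
Not all that is in view belongs to the job. What is shaped like the key but orange is not meant.

How it is judged:
By the outcome, as a careful person would: the job done as asked, in the order asked, and still so for the second after the job is handed in, with the robot touching nothing.
It also fails if it takes over 54 s, if anything falls off the work surface, if the arm or the gripper's body presses on something with over 40 N, if the wrist force passes 120 N, or if a joint passes its speed limit or range.

ROBOT

A 7-joint arm with a two-finger parallel gripper is mounted at the origin on the work surface. World frame = base frame: x ahead of the robot, y to its left, z up, the work surface at z = 0. Lengths are in m, angles in degrees, forces in N, time in s.
With the tool pointing down it reaches from about 0.425 to 0.875 m from the base axis. Payload 4.7 kg.
Tool frame: the origin (TCP) lies between the finger pads; the fingertips stand 19 mm ahead of it and the grasp point (between the pads) is the TCP; x points along the fingers, z is the direction in which the jaws open and shut, and the axes are right-handed (so a half turn about x gives the same grasp; the last joint's range is limited). The gripper opens to 87 mm and grips with 3 to 60 N. Pads are 19 mm wide; open, the fingers measure 117 mm over their backs; the gripper's body (75 mm by 190 mm) begins 51 mm behind the grasp point.
Start: joints at [-68.978, 18.392, -4.016, 83.108, 1.295, 78.541, -3.26], TCP at [0.225, 0.61, 0.242] pointing down, gripper open.
Joint ranges: [-163.93, 163.93], [-17.29, 119.83], [-79.2, 71.16], [3.27, 140.29], [-89.18, 269.18], [5.43, 117.66], [-154.24, 154.24]. Speed limits (degrees/s): [147.25, 147.25, 180, 180, 180, 180, 180].

INTERFACE

Orientations are given as [roll, pitch, yaw] about the fixed x, y, z axes, in that order (R = Rz(yaw) Ry(pitch) Rx(roll)).
In Python, from cell import monitor, read_camera, camera_model, env, regions_of gives the robot as it stands. The module is installed in compiled form; this text tells all that it offers.
- The arm moves only by the tool step_arm, never from a script. Its argument "deltas" is a list of rows, each a list of 5 numbers: the gripper's target within -1 to 1 (fully open at 1, half-way at 0, shut at -1), then the shift along the tool's x, y, z in m, then the turn about the tool's x in degrees. A call has 1 to 12 rows; each row is the pose to reach, as a shift and turn from the pose commanded when the call began, along the tool's axes at that moment; what a row does not reach only later rows make up. A row lasts 1/8 s, in which the tool goes at most 62.5 mm and 10.7 degrees, less where a joint would pass 70% of its speed; a pose out of reach is approached as far as the arm can. A call with a gripper value outside its range is refused whole. The fingers move at their own pace and stop on an object; "newtons" is the grip in N (left out, the last holds). Time passes only in rows, so rows that repeat a pose let the fingers close. It gives the time, the measured TCP pose, the force and the opening at its end, in the units of the state.
- monitor.get_obs(): the state, without advancing time (a new reading comes with each control period).
- read_camera(name): name is "side" or "top" or "wrist"; returns (picture, depth): 384x512x3 uint8, red, green, blue; 384x512 float32, m along the optical axis (not along the pixel's ray), 0 where there is no reading.
- camera_model(name): a dict with "fx", "fy", "cx", "cy" (pixels), "k1" (the pictures are not rectified: a ray, as slopes to the right and down, at radius r is drawn at 1 + k1 r^2 times it, then the intrinsics apply), "xyz" and "attitude" of the camera in the world. Camera axes: x right, y down, z forward; pixel columns grow to the right and rows downward; lengths in m; the calibration is good to about 2 mm. A picture is of the moment at which its call begins: read the wrist's pose just before it. camera_model takes no time and is no camera call; for the wrist camera it gives the pose at the moment of the call.
- env.sign_off(): hands the job in, once; it reports no verdict.
Trained networks look in the newest picture that a camera, given by its name, has taken for a name from the list of things; names that differ only in an ending like _2 or _b are one class to them, and where a whole thing is asked for, a point or a joint stands for the part that bears it (a point fixed in the world has none). Each returns a list of dicts, best first, with "p" (0 to 1); they miss things now and then, are a little off and sometimes report something else, mostly with a low value. They report only what shows in the picture. A call takes as long as a camera call. They do not tell look-alikes from the thing itself.
- regions_of(camera, thing): "pixels" (384x512 bool, what is visible of it) and "pixel" ([column, row] in pixels, amid what is visible of it).
The state is a dict: "time_s": time; "qpos": joint angles; "joint_velocities": joint speeds; "effort": joint torques, N m; "tool_pos": TCP position; "tool_rot": TCP orientation; "force": force on the tool from outside, world axes, zero at the start; "wrist_torque": the same for the moment, N m; "grip_width": finger opening in m.
Only numpy, scipy, OpenCV 4.12 (cv2) and the standard library are available. Lean on these libraries where they do the work, as an engineer would, in place of code of your own. Each camera call takes 0.05 s, during which the arm holds its last target. There are 200 camera calls.

## Working session

There is one attempt and no reset: what is moved stays moved. The work goes in short steps, Python scripts to look and compute and a tool call to move; the robot and the scene stay as the last step left them, time stands still between calls to the robot, and variables do not carry over. Pictures are saved under pics/ and viewed, about 8 in all and at most 12, crops included, and the job is handed in when it is done.

Besides the shell and the picture viewer there is one more tool, called as name(argument=value, ...) on one line, values as JSON. step_arm: Moves the arm, as the interface text tells. Its arguments: {"type":"object","properties":{"deltas":{"type":"array"},"newtons":{"type":"number"}},"required":["deltas"]}

```bash
mkdir -p pics; cat > h.py <<'E'
import numpy as np, cv2
from cell import monitor, read_camera, camera_model, env, regions_of
from scipy.spatial.transform import Rotation as R
def cam(n):
    m=camera_model(n); return m
def pose(m):
    a=np.array(m["attitude"],float)
    if a.shape==(3,3): Rm=a
    elif a.size==4: Rm=R.from_quat(a).as_matrix()
    else: Rm=R.from_euler('xyz',a,degrees=True).as_matrix()
    return Rm,np.array(m["xyz"])
def ray(m,u,v):
    u=np.asarray(u,float);v=np.asarray(v,float)
    xd=(u-m["cx"])/m["fx"]; yd=(v-m["cy"])/m["fy"]; x,y=xd.copy(),yd.copy()
    for _ in range(20):
        s=1+m["k1"]*(x*x+y*y); x=xd/s;y=yd/s
    return np.stack([x,y,np.ones_like(x)],-1)
def back(m,u,v,d):
    Rm,t=pose(m); return (ray(m,u,v)*np.asarray(d)[...,None])@Rm.T+t
def atz(m,u,v,z):
    Rm,t=pose(m); r=ray(m,u,v)@Rm.T; return t+r*((z-t[2])/r[...,2])[...,None]
def proj(m,P):
    Rm,t=pose(m); c=(np.asarray(P)-t)@Rm; x=c[...,0]/c[...,2];y=c[...,1]/c[...,2]; s=1+m["k1"]*(x*x+y*y)
    return np.stack([m["fx"]*x*s+m["cx"],m["fy"]*y*s+m["cy"]],-1)
def cloud(m,d):
    v,u=np.mgrid[0:384,0:512]; return back(m,u,v,d)
def save(n,img): cv2.imwrite(n,cv2.cvtColor(img,cv2.COLOR_RGB2BGR))
E
python3 - <<'E'
from h import *
print(monitor.get_obs())
for n in ["side","top","wrist"]:
    p,d=read_camera(n); m=cam(n); print(n,m)
    np.savez(f"{n}0.npz",p=p,d=d); save(f"pics/{n}0.png",p)
    C=cloud(m,d)
    for t in ["chest","key","stand","collar_mark","hasp"]:
        for r in regions_of(n,t)[:3]:
            k=r["pixels"]&(d>0); q=C[k]
            if r["p"]>.2 and len(q): print(n,t,round(r["p"],2),np.round(r["pixel"]),k.sum(),np.round(np.median(q,0),3),np.round(np.percentile(q,2,0),3),np.round(np.percentile(q,98,0),3))
import os
a=cv2.imread("pics/side0.png");b=cv2.imread("pics/top0.png")
E
```

```text
{'time_s': 0.0, 'qpos': array([-68.97744509,  18.43773647,  -4.01441215,  83.17463724,
         1.29503799,  78.54119747,  -3.26050601]), 'joint_velocities': array([ 0.08940983, -0.00169488,  0.02427598, -0.0799572 ,  0.00457232,
        0.02930933, -0.01208338]), 'effort': array([ 1.47764426e-04, -4.91292965e+01, -4.03563436e-01, -3.12526166e+01,
       -6.38159411e-02,  4.35472280e-02,  1.62308652e-04]), 'tool_pos': array([0.22447897, 0.60945535, 0.24047865]), 'tool_rot': array([-176.73306245,   89.89149332, -106.94743432]), 'force': array([0.15210348, 0.17176645, 0.08882916]), 'wrist_torque': array([-0.01245203, -0.02766076, -0.01711047]), 'grip_width': 0.0870011762229665}
side {'fx': 369.7522555933526, 'fy': 369.7522555933526, 'cx': 248.03033654336625, 'cy': 193.10146487708676, 'k1': -0.0807388423077332, 'xyz': array([0.46415351, 0.56913472, 0.67821588]), 'attitude': array([-136.64247252,   -0.59702352, -166.41687585])}
side chest 0.47 [187. 182.] 1041 [ 0.752 -0.028  0.039] [ 0.704 -0.055  0.006] [0.789 0.032 0.056]
side key 0.93 [268. 283.] 517 [0.5   0.215 0.046] [0.478 0.195 
[... 1000 characters left out ...]
8 0.304 0.033] [ 0.493  0.285 -0.001] [0.529 0.333 0.084]
top key 0.55 [174. 246.] 328 [0.503 0.205 0.045] [0.48  0.191 0.039] [0.526 0.226 0.095]
top stand 0.59 [184. 240.] 513 [0.502 0.209 0.039] [ 0.469  0.179 -0.002] [0.538 0.248 0.045]
top collar_mark 0.7 [354. 238.] 5237 [ 0.511 -0.183  0.069] [ 0.43  -0.286  0.04 ] [ 0.574 -0.101  0.073]
top collar_mark 0.61 [184. 240.] 435 [0.506 0.198 0.039] [0.471 0.179 0.001] [0.538 0.24  0.043]
wrist {'fx': 323.21147454364643, 'fy': 323.21147454364643, 'cx': 258.640831327479, 'cy': 187.3111385041239, 'k1': -0.05152838334732374, 'xyz': array([0.16274328, 0.63319828, 0.38460189]), 'attitude': array([1.65867787e+02, 2.43753405e-02, 6.98129761e+01])}
```

View pics/top0.png

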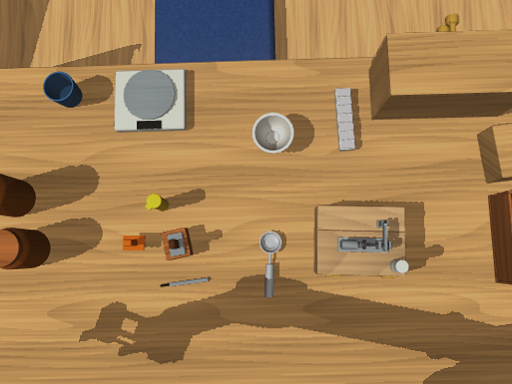

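View pics/side0.png

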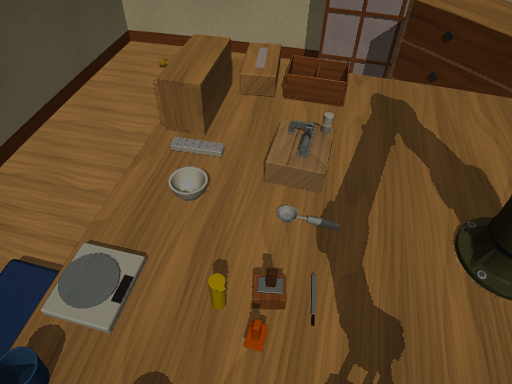

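Top view: the key in its wooden stand is at (176,243). The orange look-alike at (133,242) has no stand, so it isn't meant. The chest catch is at (365,243), with the hasp at (384,225) and the housing on the left (+y). Next I'll estimate poses from the clouds.

```bash
cat >> h.py <<'E'
def rect(P):
    c,s,a=cv2.minAreaRect((np.asarray(P)[:,:2]*1000).astype(np.float32)); return np.round(c,1),np.round(s,1),round(a,1)
def plan(target,yaw_jaw):
    """target TCP; yaw_jaw: world angle (deg) of the jaw axis (mod 180)"""
    o=monitor.get_obs(); Rm=R.from_euler('xyz',o["tool_rot"],degrees=True).as_matrix(); t=np.array(o["tool_pos"])
    z=Rm[:,2]; ang=np.degrees(np.arctan2(z[1],z[0])); dw=(yaw_jaw-ang+90)%180-90
    # turn about tool x (down) is minus world yaw
    turn=dw*np.sign(Rm[2,0])
    return np.round((np.array(target)-t)@Rm,4),round(turn,2),np.round(Rm,3).tolist(),np.round(t,4)
E
python3 - <<'E'
from h import *
for n in ["top","side"]:
    f=np.load(n+"0.npz"); C=cloud(cam(n),f["d"]); x,y,z=C[...,0],C[...,1],C[...,2]; ok=f["d"]>0
    b=ok&(abs(x-.503)<.06)&(abs(y-.212)<.05)
    print(n,"stand z",np.percentile(z[b&(z>.03)&(z<.06)],[5,25,50,75,95]).round(4))
    print("stand top",rect(C[b&(z>.033)&(z<.048)]), (b&(z>.033)).sum())
    k=b&(z>.085); print("handle",rect(C[k]),k.sum(),np.median(C[k],0).round(4),z[k].max())
    b=ok&(abs(x-.5)<.12)&(abs(y+.19)<.14); t=b&(abs(z-.07)<.006)
    print("chest z",np.median(z[t]).round(4),rect(C[t]),t.sum())
    h=b&(z>.085); print("catch",rect(C[h]),h.sum(),C[h].min(0).round(3),C[h].max(0).round(3))
print(plan([.46,.1,.30],90))
E
```

```text
top stand z [0.036  0.0386 0.0408 0.0436 0.0465]
stand top (array([504.5, 211.9]), array([64.3, 56.9]), 11.1) 720
handle (array([503.4, 209.4]), array([19.5, 13.9]), 7.8) 64 [0.503  0.2088 0.0936] 0.09665655445100818
chest z 0.0693 (array([ 502.4, -196. ]), array([190.5, 149.9]), 87.2) 5279
catch (array([ 475.3, -209.5]), array([110.6, 111.6]), 17.8) 706 [ 0.435 -0.276  0.085] [ 0.541 -0.147  0.128]
side stand z [0.0349 0.0391 0.0409 0.0446 0.0472]
stand top (array([501.6, 211.8]), array([61.7, 58.8]), 10.2) 945
handle (array([501.4, 210.2]), array([19. , 13.5]), 14.7) 94 [0.5008 0.2132 0.0938] 0.09683506036339362
chest z 0.0697 (array([ 499.4, -197.1]), array([193.2, 153.4]), 87.1) 2305
catch (array([ 472.7, -211.4]), array([114.4, 112.4]), 18.8) 526 [ 0.43  -0.278  0.085] [ 0.54  -0.148  0.128]
(array([-0.0584, -0.3971, -0.3973]), np.float64(-20.21), [[0.0, -0.938, 0.345], [0.0, 0.345, 0.938], [-1.0, -0.0, 0.0]], array([0.2246, 0.61  , 0.2416]))
```

step_arm(deltas=[[1,0.02,-0.387,-0.284,-31],[1,0.02,-0.387,-0.284,-31],[1,0.02,-0.387,-0.284,-31],[1,0.02,-0.387,-0.284,-31],[1,0.02,-0.387,-0.284,-31],[1,0.02,-0.387,-0.284,-31],[1,0.02,-0.387,-0.284,-31],[1,0.02,-0.387,-0.284,-31],[1,0.02,-0.387,-0.284,-31],[1,0.02,-0.387,-0.284,-31],[1,0.02,-0.387,-0.284,-31]])

```text
time_s: 2.28
tool_pos: [0.4889, 0.2114, 0.2216]
tool_rot: [5.8, 90.0, 106.8]
force: [-0.2, 0.3, -0.1]
grip_width: 0.0868
```

```bash
python3 - <<'E'
from h import *
o=monitor.get_obs(); print(o["time_s"],o["tool_pos"],o["joint_velocities"].round(2),o["qpos"].round(1))
m=cam("wrist"); p,d=read_camera("wrist"); np.savez("wrist1.npz",p=p,d=d)
C=cloud(m,d); x,y,z=C[...,0],C[...,1],C[...,2]; ok=d>0
b=ok&(abs(x-.503)<.06)&(abs(y-.212)<.05)
print("stand top",rect(C[b&(z>.035)&(z<.043)]),np.median(z[b&(z>.035)&(z<.043)]))
k=b&(z>.09); print("handle",rect(C[k]),k.sum(),np.median(C[k],0).round(4))
k=b&(z>.043)&(z<.05); print("flange",rect(C[k]),k.sum(),np.median(C[k],0).round(4))
img=p.copy()
c,s,a=cv2.minAreaRect((C[b&(z>.09)][:,:2]*1000).astype(np.float32))
for q in cv2.boxPoints((c,s,a)):
    u=proj(m,[q[0]/1000,q[1]/1000,.095]); cv2.circle(img,tuple(int(i) for i in u.round()),2,(255,0,255),-1)
save("pics/w1.png",img)
print(plan([c[0]/1000,c[1]/1000,.072],101))
E
```

```text
2.275 [0.4888836  0.21136412 0.22160307] [-0.21 -0.    0.17 -0.03  0.22  0.04  0.08] [-37.1   4.6  11.5 101.9  -1.   73.6  75.6]
stand top (array([503.9, 213.1]), array([64. , 55.9]), 12.0) 0.03974503330190754
handle (array([481.7, 215.1]), array([ 58.1, 109.3]), 13.7) 57344 [0.4636 0.2126 0.3087]
flange (array([502.6, 211. ]), array([49.8, 33.8]), 10.1) 1070 [0.4946 0.208  0.0448]
(array([0.1496, 0.0063, 0.0051]), np.float64(-0.05), [[-0.0, -0.982, -0.19], [0.0, -0.19, 0.982], [-1.0, 0.0, 0.0]], array([0.4889, 0.2113, 0.2216]))
```

View pics/w1.png

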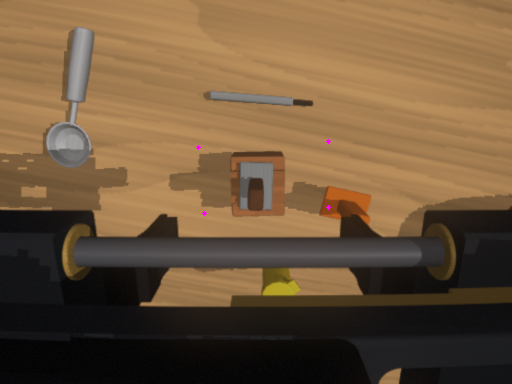

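The wrist picture shows the dark-handled key with its grey flange in the wooden stand at (257,188), and the orange look-alike at (345,203). I'll redo the handle with the gripper masked out.

```bash
python3 - <<'E'
from h import *
f=np.load("wrist1.npz"); m=cam("wrist"); C=cloud(m,f["d"]); x,y,z=C[...,0],C[...,1],C[...,2]
b=(f["d"]>0)&(abs(x-.503)<.035)&(abs(y-.212)<.03)
k=b&(z>.088)&(z<.1); print(rect(C[k]),k.sum(),np.percentile(z[k],[10,50,90]))
crop=cv2.resize(f["p"][140:230,215:385],None,fx=4,fy=4,interpolation=cv2.INTER_CUBIC); save("pics/w1c.png",crop)
E
```

```text
(array([502.5, 210.9]), array([19.5, 14. ]), 10.3) 349 [0.09227321 0.09430854 0.09539282]
```

View pics/w1c.png

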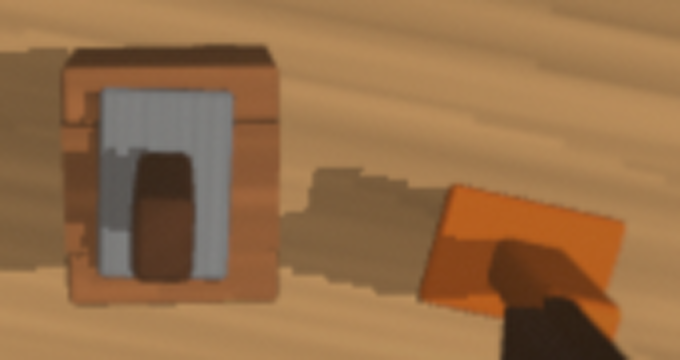

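step_arm(deltas=[[1,0.04,-0.0133,-0.0029,0.8],[1,0.08,-0.0133,-0.0029,0.8],[1,0.11,-0.0133,-0.0029,0.8],[1,0.135,-0.0133,-0.0029,0.8],[1,0.15,-0.0133,-0.0029,0.8],[1,0.15,-0.0133,-0.0029,0.8],[1,0.15,-0.0133,-0.0029,0.8]])

```text
time_s: 3.2
tool_pos: [0.504, 0.21, 0.0727]
tool_rot: [-70.2, 89.9, 29.8]
force: [-0.5, -0.4, -0.3]
grip_width: 0.0873
```

```bash
python3 - <<'E'
from h import *
print(plan([.5025,.211,.072],100.2), monitor.get_obs()["force"])
E
```

```text
(array([0.0007, 0.0013, 0.0012]), np.float64(-0.19), [[0.002, -0.985, -0.174], [0.001, -0.174, 0.985], [-1.0, -0.002, 0.001]], array([0.504 , 0.21  , 0.0727])) [-0.47979291 -0.37477183 -0.34357214]
```

step_arm(deltas=[[1,0.004,0.0013,0.0012,0],[-0.6,0.004,0.0013,0.0012,0],[-1,0.004,0.0013,0.0012,0],[-1,0.004,0.0013,0.0012,0],[-1,0.004,0.0013,0.0012,0],[-1,0.004,0.0013,0.0012,0],[-1,0.004,0.0013,0.0012,0]], newtons=45)

```text
time_s: 4.08
tool_pos: [0.5018, 0.2103, 0.0675]
tool_rot: [5.4, 90.0, 105.3]
force: [0.0, 0.8, 0.2]
grip_width: 0.0348
```

step_arm(deltas=[[-1,0,0,0,0],[-1,0,0,0,0],[-1,0,0,0,0],[-1,0,0,0,0]])

```text
time_s: 4.58
tool_pos: [0.5018, 0.2104, 0.0676]
tool_rot: [-11.3, 90.0, 88.7]
force: [-0.1, 1.2, 0.2]
grip_width: 0.0135
```

step_arm(deltas=[[-1,-0.01,0,0,0],[-1,-0.03,0,0,0],[-1,-0.06,0,0,0],[-1,-0.1,0,0,0],[-1,-0.14,0.003,-0.04,1],[-1,-0.17,0.009,-0.1,3],[-1,-0.17,0.014,-0.16,5],[-1,-0.17,0.019,-0.22,7],[-1,-0.17,0.024,-0.28,9],[-1,-0.17,0.029,-0.34,11],[-1,-0.17,0.033,-0.39,12.8],[-1,-0.17,0.034,-0.41,12.8]])

```text
time_s: 6.08
tool_pos: [0.5385, -0.2037, 0.2384]
tool_rot: [-156.4, 89.9, -69.5]
force: [0.3, 0.9, 0.1]
grip_width: 0.0139
```

step_arm(deltas=[[-1,0,0,0,0],[-1,0,0,0,0],[-1,0,0,0,0]])

```text
time_s: 6.45
tool_pos: [0.5397, -0.1974, 0.2376]
tool_rot: [-7.2, 89.9, 80.1]
force: [-0.4, -0.5, -1.0]
grip_width: 0.0136
```

```bash
python3 - <<'E'
from h import *
o=monitor.get_obs(); print(o["time_s"],o["tool_pos"],o["tool_rot"],o["joint_velocities"].round(1),o["force"],o["grip_width"])
m=cam("wrist"); p,d=read_camera("wrist"); np.savez("wrist2.npz",p=p,d=d,**{"xyz":m["xyz"],"att":m["attitude"]})
save("pics/w2.png",p)
print(plan([.54,-.2,.24],87.2))
C=cloud(m,d); x,y,z=C[...,0],C[...,1],C[...,2]; ok=d>0
b=ok&(abs(x-.5)<.12)&(abs(y+.19)<.14)
t=b&(abs(z-.07)<.006); print("chest z",np.median(z[t]).round(4),rect(C[t]),t.sum())
# chest-axis ortho map of heights
c=np.array([.501,-.1965]); th=np.radians(-2.8); A=np.array([[np.cos(th),-np.sin(th)],[np.sin(th),np.cos(th)]])
q=(C[...,:2]-c)@A
k=b&(z>.077)&(z<.13)&(abs(q[...,0])<.075)&(abs(q[...,1])<.095)
H=np.zeros((190,150,3),np.uint8)
ix=(75+q[k][:,0]*1000).astype(int); iy=(95-q[k][:,1]*1000).astype(int)
H[iy,ix]=p[k]
zz=z[k]; 
Z=np.zeros((190,150),np.uint8); Z[iy,ix]=np.clip((zz-.07)*4000,0,255)
out=np.hstack([H,cv2.cvtColor(cv2.applyColorMap(Z,cv2.COLORMAP_JET),cv2.COLOR_BGR2RGB)])
# profile along chest y: z max & x extent
for yy in range(-70,70,2):
    s=k&(abs(q[...,1]*1000-yy)<1)&(z>.085)
    if s.sum()>3: print(yy,s.sum(),"x",np.percentile(q[...,0][s]*1000,[2,98]).round(),"z",(np.percentile(z[s],[5,95])*1000).round())
save("pics/o2.png",cv2.resize(out,None,fx=2.5,fy=2.5,interpolation=cv2.INTER_NEAREST))
E
```

```text
6.45 [ 0.5397106  -0.19743866  0.23762158] [-7.22651358 89.94753596 80.12028427] [-0.   0.1  0.2 -0.1  0.2 -0.   0.1] [-0.35862545 -0.48875697 -0.95076667] 0.013568144671580315
(array([-0.0024, -0.0004, -0.0023]), np.float64(0.13), [[0.0, -0.999, 0.047], [0.001, 0.047, 0.999], [-1.0, -0.0, 0.001]], array([ 0.5397, -0.1977,  0.2376]))
chest z 0.0699 (array([ 501.5, -196. ]), array([190.6, 151. ]), 87.7) 25261
-70 102 x [-64. -38.] z [100. 126.]
-68 107 x [-63. -38.] z [ 97. 126.]
-66 111 x [-63. -38.] z [ 95. 126.]
-64 105 x [-63. -39.] z [ 96. 126.]
-62 132 x [-63. -40.] z [ 94. 126.]
-60 127 x [-61. -42.] z [ 92. 126.]
-58 167 x [-59. -44.] z [ 89. 125.]
-56 63 x [-55. -14.] z [ 86. 124.]
-54 44 x [-17.  -1.] z [103. 105.]
-52 61 x [-18.  -1.] z [ 97. 104.]
-50 106 x [-16.  42.] z [ 86. 103.]
-48 49 x [-11.  43.] z [ 89. 100.]
-46 91 x [-19.  34.] z [105. 107.]
-44 154 x [-20.  35.] z [105. 107.]
-42 172 x [-20.  35.] z [ 95. 107.]
-40 226 x [-20.  36.] z [ 90. 107.]
-38 41 x [-11.  43.] z [ 90. 101.]
-36 64 x [-11.  43.] z [ 86. 100.]
-34 32 x [-17.  -1.] z [101. 104.]
-32 47 x [-1
[... 688 characters left out ...]
  -3.] z [ 99. 103.]
10 28 x [-15.  -5.] z [ 99. 104.]
12 16 x [-15.  -3.] z [ 99. 104.]
14 26 x [-15.  -4.] z [ 91. 104.]
16 59 x [-18.  -1.] z [ 99. 107.]
18 47 x [-18.   0.] z [100. 108.]
20 64 x [-18.  -0.] z [100. 107.]
22 50 x [-18.   0.] z [100. 107.]
24 58 x [-18.   0.] z [100. 108.]
26 54 x [-18.   0.] z [100. 107.]
28 50 x [-18.   0.] z [100. 107.]
30 59 x [-18.   0.] z [100. 107.]
32 52 x [-18.   0.] z [100. 107.]
34 53 x [-18.   0.] z [100. 107.]
36 58 x [-18.   0.] z [100. 107.]
38 50 x [-18.   0.] z [100. 107.]
40 58 x [-18.   0.] z [ 99. 107.]
42 54 x [-18.   0.] z [100. 108.]
44 53 x [-19.   0.] z [100. 108.]
46 57 x [-18.  -0.] z [100. 107.]
48 17 x [-17.  -1.] z [102. 107.]
```

View pics/w2.png

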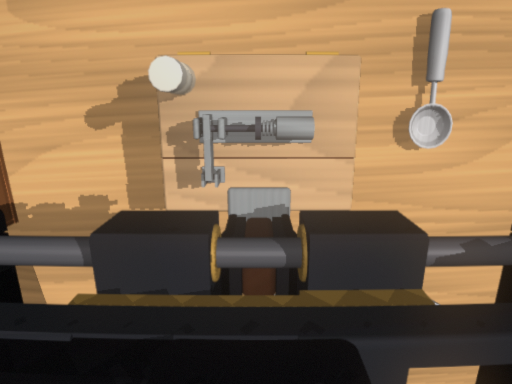

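Wrist view: the hasp is down at about (209,150). The bar runs horizontally, with the middle lug at about (222,127), the collar at (258,128) and the housing at (295,127). The key's flange is at (260,200). Measured in chest axes, the bar is at x = -9, the collar face at y ≈ -2.7 and the lug face at about -28.5. These match the given sizes. Next I'll check how the key sits in the hand.

```bash
python3 - <<'E'
from h import *
f=np.load("wrist2.npz"); m=cam("wrist"); C=cloud(m,f["d"]); o=monitor.get_obs()
v,u=np.mgrid[0:384,0:512]
k=(v>180)&(v<225)&(u>222)&(u<298)&(C[...,2]>.19)&(C[...,2]<.225)
P=C[k]; print(k.sum(),rect(P),np.percentile(P[:,2],[5,25,50,75,95]).round(4))
A=np.c_[P[:,:2]-P[:,:2].mean(0),np.ones(len(P))]; print("tilt slopes",np.linalg.lstsq(A,P[:,2],rcond=None)[0].round(4))
for s in (222,298): pass
e=C[(v>188)&(v<205)]; 
row=C[192,222:300]; kk=(row[:,2]>.19)&(row[:,2]<.225); print(row[kk][0].round(4),row[kk][-1].round(4),row[kk].mean(0).round(4))
print(o["tool_pos"],plan([.4912,-.2117,.25],87.2)[:2])
E
```

```text
2063 (array([ 525.2, -196.8]), array([34.1, 18.4]), 87.4) [0.2135 0.2144 0.2149 0.2154 0.2226]
tilt slopes [ 0.2399 -0.0112  0.2156]
[ 0.5177 -0.2134  0.2132] [ 0.5191 -0.1796  0.2135] [ 0.518  -0.1965  0.2149]
[ 0.53967018 -0.19767696  0.23763671] (array([-0.0124,  0.0478, -0.0163]), np.float64(0.13))
```

step_arm(deltas=[[-1,0,0.02,-0.007,0],[-1,0,0.04,-0.014,0],[-1,0,0.0488,-0.0172,0],[-1,0.025,0.0488,-0.0172,0],[-1,0.05,0.0488,-0.0172,0],[-1,0.065,0.0488,-0.0172,0],[-1,0.072,0.0488,-0.0172,0],[-1,0.072,0.0488,-0.0172,0],[-1,0.072,0.0488,-0.0172,0]])

```text
time_s: 7.62
tool_pos: [0.4904, -0.2144, 0.1664]
tool_rot: [-99.4, 89.9, -12.2]
force: [0.3, -0.8, -1.7]
grip_width: 0.0137
```

```bash
python3 - <<'E'
from h import *
o=monitor.get_obs(); print(o["time_s"],o["tool_pos"],o["tool_rot"],o["force"],o["wrist_torque"])
ms=cam("side"); ps,ds=read_camera("side"); m=cam("wrist"); p,d=read_camera("wrist")
np.savez("s3.npz",p=p,d=d,ps=ps,ds=ds)
# expected key tips and bar in side view
k0=proj(ms,[.4912,-.2117,.110]).astype(int); print(k0, plan([.4902,-.2126,.1656],87.2)[:2])
x0,y0=k0-[40,35]
a=cv2.resize(ps[y0:y0+60,x0:x0+80],(800,600),interpolation=cv2.INTER_CUBIC)
save("pics/s3.png",a)
E
```

```text
7.625 [ 0.49042285 -0.214366    0.16638374] [-99.37862249  89.91419495 -12.19156042] [ 0.27982798 -0.75036118 -1.71651014] [-0.00511152  0.0374432  -0.00437481]
[307 128] (array([0.0007, 0.0002, 0.0017]), np.float64(-0.01))
```

View pics/s3.png

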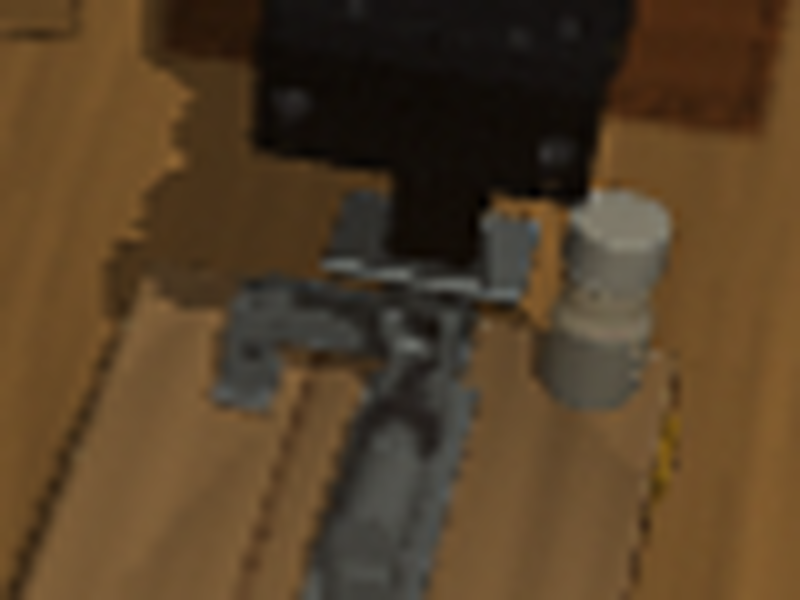

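The side view shows the key hanging over the bar between the hasp/lug and the collar, with the flange at (430,270) in the crop. I'll lower it carefully and watch the force.

step_arm(deltas=[[-1,0.004,0,0.0015,0],[-1,0.008,0,0.0015,0],[-1,0.011,0,0.0015,0],[-1,0.014,0,0.0015,0],[-1,0.014,0,0.0015,0]])

```text
time_s: 8.35
tool_pos: [0.4897, -0.2126, 0.1512]
tool_rot: [81.3, 90.0, 168.4]
force: [-0.0, -0.2, -0.1]
grip_width: 0.0141
```

step_arm(deltas=[[-1,0.003,0,0,0],[-1,0.006,0,0,0],[-1,0.009,0,0,0],[-1,0.009,0,0,0],[-1,0.009,0,0,0]])

```text
time_s: 8.98
tool_pos: [0.4899, -0.2126, 0.1426]
tool_rot: [-81.9, 90.0, 5.3]
force: [-0.2, 0.4, -0.6]
grip_width: 0.0138
```

step_arm(deltas=[[-1,0,0,0.003,0],[-1,0,0,0.006,0],[-1,0,0,0.008,0],[-1,0,0,0.009,0],[-1,0,0,0.009,0]])

```text
time_s: 9.6
tool_pos: [0.4904, -0.2036, 0.1426]
tool_rot: [-55.2, 90.0, 32.0]
force: [-0.0, -0.7, -0.6]
grip_width: 0.0137
```

step_arm(deltas=[[-1,0,0,0.001,0],[-1,0,0,0.002,0],[-1,0,0,0.003,0],[-1,0,0,0.004,0],[-1,0,0,0.004,0]])

```text
time_s: 10.22
tool_pos: [0.4905, -0.2002, 0.1426]
tool_rot: [-159.5, 90.0, -72.4]
force: [0.0, -2.4, -1.5]
grip_width: 0.0139
```

step_arm(deltas=[[-1,0,0,0.001,0],[-1,0,0,0.002,0],[-1,0,0,0.003,0],[-1,0,0,0.003,0]])

```text
time_s: 10.72
tool_pos: [0.4906, -0.1973, 0.1426]
tool_rot: [-168.6, 89.9, -81.4]
force: [-0.2, -4.6, -2.4]
grip_width: 0.0137
```

step_arm(deltas=[[-1,0,0,0.001,0],[-1,0,0,0.002,0],[-1,0,0,0.002,0]])

```text
time_s: 11.1
tool_pos: [0.4907, -0.1956, 0.1426]
tool_rot: [-169.7, 89.9, -82.6]
force: [0.7, -5.2, -2.7]
grip_width: 0.0136
```

step_arm(deltas=[[-1,0,0,0.001,0],[-1,0,0,0.002,0],[-1,0,0,0.003,0],[-1,0,0,0.0035,0],[-1,0,0,0.0035,0]])

```text
time_s: 11.72
tool_pos: [0.4908, -0.1923, 0.1426]
tool_rot: [-170.7, 89.9, -83.5]
force: [-0.1, -5.8, -1.9]
grip_width: 0.0139
```

```bash
cat > hasp.py <<'E'
from h import *
import sys
o=monitor.get_obs(); print(o["time_s"],o["tool_pos"].round(4),o["force"].round(2),o["wrist_torque"].round(3))
m=cam("wrist"); p,d=read_camera("wrist"); ps,ds=read_camera("side")
c=np.array([.501,-.1965]); th=np.radians(-2.8); A=np.array([[np.cos(th),-np.sin(th)],[np.sin(th),np.cos(th)]])
for n,mm,dd in (("wrist",m,d),("side",cam("side"),ds)):
    C=cloud(mm,dd); q=(C[...,:2]-c)@A; z=C[...,2]
    k=(dd>0)&(q[...,0]>-.02)&(q[...,0]<.06)&(q[...,1]>-.06)&(q[...,1]<-.036)&(z>.08)&(z<.2)
    print(n,"hasp pts",k.sum(),"z",(np.percentile(z[k],[5,50,95,100])*1000).round(), "x",(np.percentile(q[k][:,0],[5,50,95])*1000).round())
a=cv2.resize(ps[90:150,265:345],(800,600),interpolation=cv2.INTER_CUBIC); save("pics/"+sys.argv[1],a); save("pics/w_"+sys.argv[1],p)
E
python3 hasp.py h4.png
```

```text
11.725 [ 0.4908 -0.1923  0.1426] [-0.1  -5.79 -1.92] [-1.609 -0.087 -0.018]
wrist hasp pts 148 z [ 81.  91. 103. 104.] x [-18. -17. -11.]
side hasp pts 31 z [ 81.  93. 101. 102.] x [29. 34. 44.]
```

step_arm(deltas=[[-1,0,0,0.0008,0],[-1,0,0,0.0016,0],[-1,0,0,0.0016,0]])

```text
time_s: 12.2
tool_pos: [0.4909, -0.191, 0.1426]
tool_rot: [-169.8, 89.9, -82.6]
force: [0.2, -6.4, -3.0]
grip_width: 0.0139
```

```bash
python3 hasp.py h5.png
```

```text
12.2 [ 0.4909 -0.191   0.1426] [ 0.18 -6.42 -3.02] [-1.691 -0.115  0.022]
wrist hasp pts 151 z [ 81.  91. 103. 104.] x [-18. -17. -12.]
side hasp pts 41 z [ 80.  94. 101. 105.] x [30. 37. 49.]
```

View pics/h5.png

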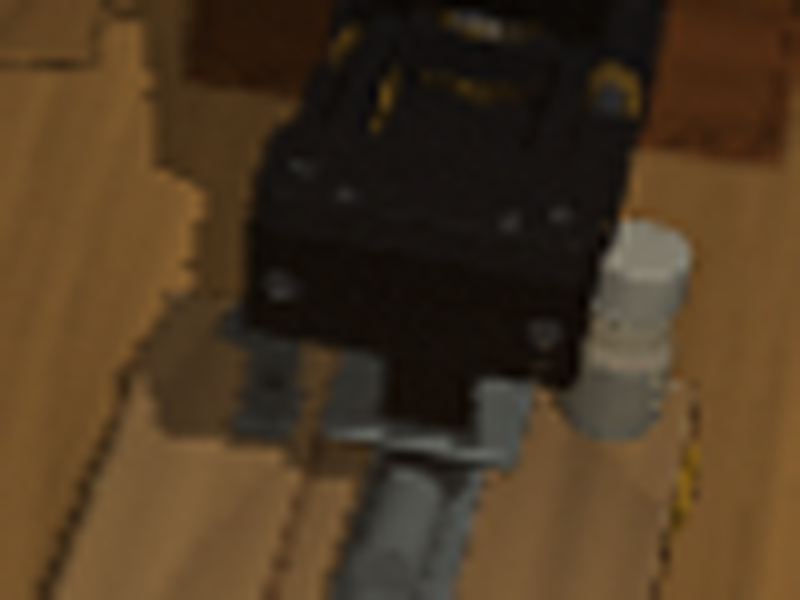

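```bash
python3 - <<'E'
from h import *
p,d=read_camera("top"); a=cv2.resize(p[205:275,330:410],(400,350)); 
h4=cv2.resize(cv2.cvtColor(cv2.imread("pics/h4.png"),4)[200:500,150:450],(400,350)); h5=cv2.resize(cv2.cvtColor(cv2.imread("pics/h5.png"),4)[200:500,150:450],(400,350))
w=cv2.cvtColor(cv2.imread("pics/w_h5.png"),4)
w=cv2.resize(w[100:275,130:330],(400,250))
save("pics/c5.png",np.vstack([np.hstack([h4,h5]),np.hstack([cv2.resize(a,(400,250)),w])]))
m=cam("top");C=cloud(m,d);c=np.array([.501,-.1965]); th=np.radians(-2.8); A=np.array([[np.cos(th),-np.sin(th)],[np.sin(th),np.cos(th)]])
q=(C[...,:2]-c)@A; k=(d>0)&(abs(q[...,0]-.03)<.05)&(abs(q[...,1]+.045)<.015)&(C[...,2]>.08)&(C[...,2]<.19); print(k.sum(), (np.c_[q[k],C[k][:,2]]*1000).round()[::5])
E
```

```text
6 [[ 52. -40. 100.]
 [ 44. -40.  91.]]
```

View pics/c5.png

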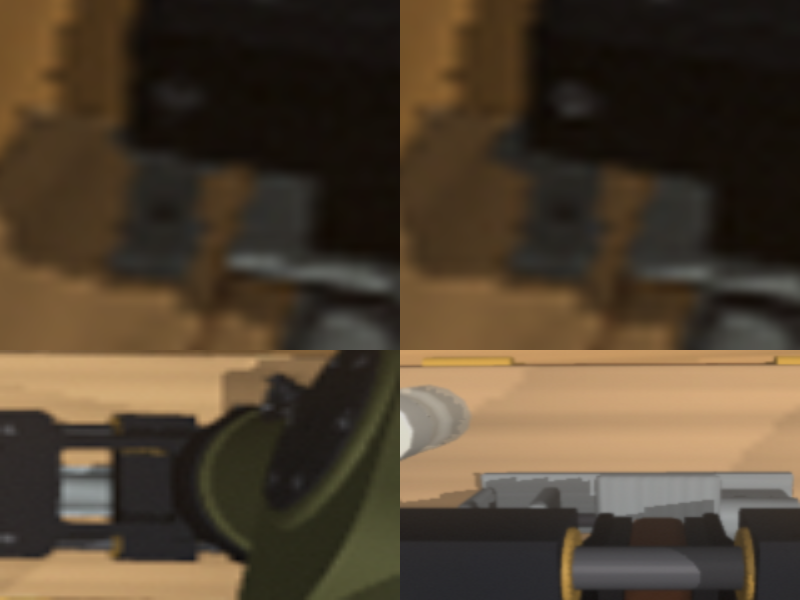

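step_arm(deltas=[[-1,0,0,0.0006,0],[-1,0,0,0.0011,0],[-1,0,0,0.0011,0]])

```text
time_s: 12.72
tool_pos: [0.4909, -0.1901, 0.1426]
tool_rot: [-169.8, 89.9, -82.6]
force: [1.0, -6.4, -2.9]
grip_width: 0.014
```

```bash
python3 hasp.py h6.png
```

```text
12.725 [ 0.4909 -0.1901  0.1426] [ 0.98 -6.38 -2.91] [-1.783 -0.164  0.044]
wrist hasp pts 147 z [ 81.  92. 103. 104.] x [-18. -17. -12.]
side hasp pts 38 z [ 83.  93. 102. 106.] x [30. 37. 48.]
```

The side view changed once (before/after about 8 mm) and then stayed put, which fits the hasp having sprung. I'll ease back slowly with the key on the collar.

step_arm(deltas=[[-1,0,0,-0.0005,0],[-1,0,0,-0.001,0],[-1,0,0,-0.0015,0],[-1,0,0,-0.002,0],[-1,0,0,-0.0025,0],[-1,0,0,-0.003,0],[-1,0,0,-0.0035,0],[-1,0,0,-0.004,0],[-1,0,0,-0.0045,0],[-1,0,0,-0.005,0],[-1,0,0,-0.0055,0],[-1,0,0,-0.006,0]])

```text
time_s: 14.32
tool_pos: [0.4907, -0.1953, 0.1426]
tool_rot: [-168.5, 89.9, -81.4]
force: [-0.3, -5.5, -1.9]
grip_width: 0.0138
```

step_arm(deltas=[[-1,0,0,-0.0005,0],[-1,0,0,-0.001,0],[-1,0,0,-0.0015,0],[-1,0,0,-0.002,0],[-1,0,0,-0.0025,0],[-1,0,0,-0.003,0],[-1,0,0,-0.0035,0],[-1,0,0,-0.004,0],[-1,0,0,-0.0045,0],[-1,0,0,-0.005,0],[-1,0,0,-0.0055,0],[-1,0,0,-0.006,0]])

```text
time_s: 15.82
tool_pos: [0.4905, -0.2003, 0.1426]
tool_rot: [-1.3, 90.0, 85.9]
force: [-0.1, -2.8, -1.5]
grip_width: 0.0135
```

Nearly released. A little more slowly, then to mid-gap.

step_arm(deltas=[[-1,0,0,-0.0005,0],[-1,0,0,-0.001,0],[-1,0,0,-0.0015,0],[-1,0,0,-0.002,0],[-1,0,0,-0.0025,0],[-1,0,0,-0.004,0],[-1,0,0,-0.006,0],[-1,0,0,-0.008,0],[-1,0,0,-0.0105,0],[-1,0,0,-0.0105,0]])

```text
time_s: 17.08
tool_pos: [0.4899, -0.2112, 0.1426]
tool_rot: [-120.9, 90.0, -33.7]
force: [-0.9, -0.8, -1.0]
grip_width: 0.0137
```

```bash
python3 hasp.py h7.png
```

```text
17.075 [ 0.4899 -0.2112  0.1426] [-0.88 -0.8  -0.97] [ 0.057 -0.012  0.038]
wrist hasp pts 183 z [ 82.  97. 103. 104.] x [-18. -16.  -8.]
side hasp pts 78 z [ 84. 101. 115. 115.] x [28. 36. 47.]
```

step_arm(deltas=[[-1,-0.005,0,0,0],[-1,-0.012,0,0,0],[-1,-0.025,0,0,0],[-1,-0.045,0,0,0],[-1,-0.075,0,0,0],[-1,-0.1,0,0,0],[-1,-0.1,-0.03,0,0],[-1,-0.1,-0.05,0.01,0],[-1,-0.1,-0.05,0.01,0],[-1,-0.1,-0.05,0.01,0]])

```text
time_s: 18.42
tool_pos: [0.5396, -0.2041, 0.2429]
tool_rot: [134.9, 90.0, -137.9]
force: [0.2, 0.6, -0.4]
grip_width: 0.0137
```

```bash
python3 - <<'E'
from h import *
o=monitor.get_obs(); print(o["time_s"],o["tool_pos"],o["force"],o["grip_width"])
m=cam("wrist"); p,d=read_camera("wrist"); np.savez("w8.npz",p=p,d=d); save("pics/w8.png",p)
C=cloud(m,d); v,u=np.mgrid[0:384,0:512]
k=(v>180)&(v<225)&(u>222)&(u<298)&(C[...,2]>o["tool_pos"][2]-.045)&(C[...,2]<o["tool_pos"][2]-.012)
P=C[k]; print("flange",k.sum(),rect(P),np.percentile(P[:,2],[5,50,95]).round(4))
print(plan([.5018,.2104,.20],100.0))
E
```

```text
18.425 [ 0.5396235  -0.20405477  0.24289853] [ 0.21178961  0.58526379 -0.35845889] 0.013672911591888217
flange 2094 (array([ 524.9, -203.1]), array([34.1, 18.5]), 87.1) [0.2188 0.2201 0.2283]
(array([0.0429, 0.0584, 0.4122]), np.float64(-12.88), [[-0.0, -0.999, 0.05], [-0.0, 0.05, 0.999], [-1.0, 0.0, -0.0]], array([ 0.5395, -0.2042,  0.2429]))
```

View pics/w8.png

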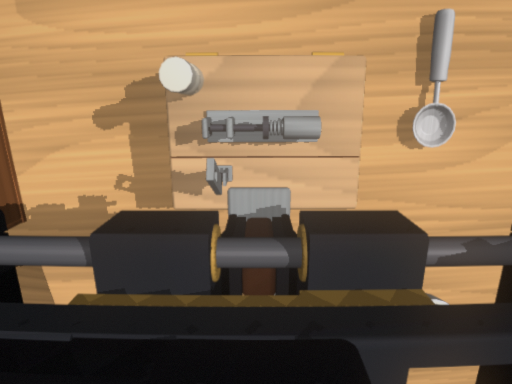

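The hasp now stands up at (218,175), clear of the bar. The key has not moved in the hand. I'll carry it back to the stand.

step_arm(deltas=[[-1,0,0.006,0.04,-1],[-1,0,0.014,0.095,-3],[-1,0,0.022,0.15,-5],[-1,0,0.03,0.205,-7],[-1,0,0.038,0.26,-9],[-1,0,0.046,0.315,-11],[-1,0,0.053,0.37,-12.9],[-1,0.02,0.0584,0.4122,-12.9],[-1,0.06,0.0584,0.4122,-12.9],[-1,0.1,0.0584,0.4122,-12.9],[-1,0.1,0.0584,0.4122,-12.9],[-1,0.1,0.0584,0.4122,-12.9]])

```text
time_s: 19.98
tool_pos: [0.5033, 0.2109, 0.1444]
tool_rot: [-75.9, 89.9, 24.2]
force: [0.9, 0.7, 0.7]
grip_width: 0.0138
```

```bash
python3 - <<'E'
from h import *
print(plan([.5018,.2104,.0676],100.0), monitor.get_obs()["force"])
E
```

```text
(array([ 0.0768,  0.0017, -0.0003]), np.float64(0.03), [[0.002, -0.985, -0.174], [0.001, -0.174, 0.985], [-1.0, -0.002, 0.001]], array([0.5033, 0.2109, 0.1444])) [0.89712498 0.71095258 0.67254516]
```

step_arm(deltas=[[-1,0.02,0.0015,0,0],[-1,0.04,0.0015,0,0],[-1,0.055,0.0015,0,0],[-1,0.066,0.0015,0,0],[-1,0.072,0.0015,0,0],[-1,0.075,0.0015,0,0],[-1,0.0765,0.0015,0,0],[-1,0.0765,0.0015,0,0]])

```text
time_s: 20.98
tool_pos: [0.5012, 0.2111, 0.0675]
tool_rot: [-51.2, 90.0, 48.9]
force: [-3.2, -1.2, 6.3]
grip_width: 0.0135
```

step_arm(deltas=[[-1,-0.0006,0,0,0],[-1,-0.0006,0,0,0],[-0.6,-0.0006,0,0,0],[-0.3,-0.0006,0,0,0],[0,-0.0006,0,0,0],[0.5,-0.0006,0,0,0],[1,-0.0006,0,0,0],[1,-0.0006,0,0,0],[1,-0.0006,0,0,0],[1,-0.0006,0,0,0]])

```text
time_s: 22.22
tool_pos: [0.5009, 0.2109, 0.0667]
tool_rot: [-73.5, 90.0, 26.5]
force: [-0.4, -1.2, 0.1]
grip_width: 0.0797
```

step_arm(deltas=[[1,-0.01,0,0,0],[1,-0.03,0,0,0],[1,-0.06,0,0,0],[1,-0.1,0,0,0],[1,-0.14,0,0,0],[1,-0.15,0.015,0,0],[1,-0.15,0.015,0,0],[1,-0.15,0.015,0,0]])

```text
time_s: 23.22
tool_pos: [0.4861, 0.2082, 0.2163]
tool_rot: [115.0, 90.0, -144.9]
force: [0.2, -0.5, -0.0]
grip_width: 0.0869
```

```bash
python3 - <<'E'
from h import *
o=monitor.get_obs(); print(o["time_s"],o["tool_pos"],o["force"],o["grip_width"])
m=cam("wrist"); p,d=read_camera("wrist")
C=cloud(m,d); x,y,z=C[...,0],C[...,1],C[...,2]
b=(d>0)&(abs(x-.503)<.04)&(abs(y-.212)<.04)
for n,lo,hi in (("stand",.035,.0425),("flange",.043,.05),("handle",.088,.1)):
    k=b&(z>lo)&(z<hi); print(n,k.sum(),rect(C[k]),np.median(z[k]).round(4))
ps,ds=read_camera("side"); pt,dt=read_camera("top")
a=cv2.resize(ps[100:320,150:350],(400,440)); t=cv2.resize(pt[190:290,110:420],(800,258))[:,:]
w=cv2.resize(p[100:240,150:400],(400,224))
out=np.zeros((600,800,3),np.uint8); out[:340,:400]=cv2.resize(a,(400,340)); out[:224,400:]=w; out[342:,:]=t
save("pics/f9.png",out)
for n in ("mortar","spoon","picker","vial","tube","organiser"):
    r=regions_of("top",n)[:1]; print(n,[(round(i["p"],2),np.round(i["pixel"])) for i in r])
d0=np.abs(pt.astype(int)-np.load("top0.npz")["p"].astype(int)).sum(2)
E
```

```text
23.225 [0.48606224 0.20816676 0.21629931] [ 0.20105908 -0.46686073 -0.03926071] 0.08687564359816005
stand 1662 (array([504.2, 213. ]), array([64.3, 55.7]), 11.5) 0.0397
flange 1094 (array([502. , 210.9]), array([49.3, 33.5]), 10.8) 0.0447
handle 356 (array([501.9, 211. ]), array([19.1, 13.1]), 10.0) 0.0943
mortar [(0.79, array([272., 134.]))]
spoon [(0.86, array([271., 249.]))]
picker [(0.7, array([354., 237.]))]
vial [(0.72, array([401., 266.]))]
tube [(0.82, array([156., 203.]))]
organiser [(0.88, array([343., 119.]))]
```

View pics/f9.png

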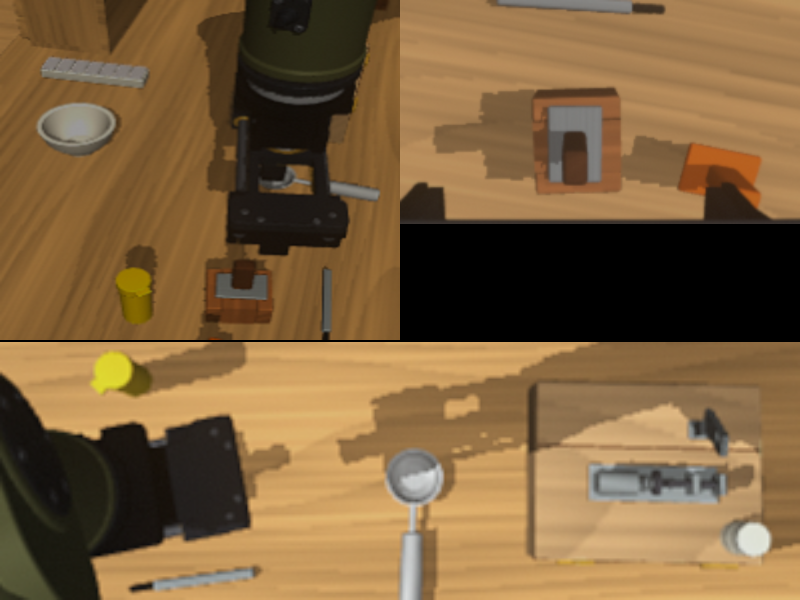

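The key hangs upright and seated: its flange is at z 44.7 mm, its handle top at z 94.3 mm, and its position is within 1 mm of where it started. The hasp is up and the other things are where they were. Handing in.

```bash
python3 -c "
from h import *
print(env.sign_off())"
```

```text
the job is handed in; nothing more can be done
None
```

I unlatched the chest and hung the key back in its stand, and the job is handed in at about 23.5 s of the 54 s allowed.

- **Pressing the bar:** I took the steel key with the dark handle (not the orange look-alike) and lowered its fork over the bar. I pressed the collar about 9–10 mm in small steps, and no reading was above 6.4 N. I then eased the bar back at about 4 mm/s until the collar came to rest.
- **Hasp:** in the wrist and top pictures it stands up, clear of the bar. While I was pressing, the gripper hid it, so I judged the release from a change in the side view and confirmed it after backing off.
- **Key:** it hangs upright, flange on the stand's top, within 1 mm of where it started. Setting it down pressed the stand with about 6 N for a moment, and I eased that off before opening the gripper.
- **Other things:** all looked unmoved in the last pictures. The network's last top-view report put the picker on the chest at low confidence, but the picture shows the picker still in its place, so I took that as a false detection.

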